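# Pack the chip cutter's parts into their caddy

### The arm

A 6-joint arm with a two-finger parallel gripper is mounted at the origin on the work surface. World frame = base frame: x ahead of the robot, y to its left, z up, the work surface at z = 0. Lengths are in mm, angles in rad, forces in N, time in s.
With the tool pointing down it reaches from about 300 to 1000 mm from the base axis. Payload 5.1 kg.
Tool frame: the origin (TCP) lies at the very end of the fingers, on their centre line; the grasp point (between the pads) lies 19 mm behind it; z points along the fingers, y is the direction in which the jaws open and shut (so a half turn about z gives the same grasp; the last joint's range is limited). The gripper opens to 95 mm and grips with 3 to 60 N. Pads are 20 mm wide; open, the fingers measure 119 mm over their backs; the gripper's body (75 mm by 180 mm) begins 59 mm behind the grasp point.
Start: joints at [1.263, 0.124, 1.65, -0, 1.367, -0.083], TCP at [144.915, 633.628, 214.656] pointing down, gripper open.
Joint ranges: [-2.61, 2.61], [-1.02, 2.33], [0.03, 2.71], [-1.35, 4.49], [0.32, 2.68], [-2.91, 2.91]. Speed limits (rad/s): [2.57, 2.57, 3.14, 3.14, 3.14, 3.14].

### API

Orientations are given as a unit quaternion [x, y, z, w].
In Python, from cell import arm gives the robot as it stands.
- The arm moves only by the tool arm_command, never from a script. Its argument "targets" is a list that holds one entry, the list of rows, each a list of 5 numbers: the shift along the tool's x, y, z in m, then the turn about the tool's z in degrees, then the closure, from 0 (fully open) to 1 (shut). In form: [[[x, y, z, twist, gripper], ...]]. A call has 1 to 12 rows; each row is the pose to reach, as a shift and turn from the pose commanded when the call began, along the tool's axes at that moment; what a row does not reach only later rows make up. A row lasts 1/12 s, in which the tool goes at most 41.7 mm and 7.16 degrees, less where a joint would pass 70% of its speed; a pose out of reach is approached as far as the arm can. A call with a gripper value outside its range is refused whole. The fingers move at their own pace and stop on an object; "force" is the grip in N (left out, the last holds). Time passes only in rows, so rows that repeat a pose let the fingers close. It gives the time, the measured TCP pose, the force and the opening at its end, in the units of the state.
- arm.get_obs(): the state, without advancing time (a new reading comes with each control period).
- arm.camera(name): name is "side" or "top"; returns (picture, depth): 420x560x3 uint8, red, green, blue; 420x560 float32, mm along the optical axis (not along the pixel's ray), 0 where there is no reading.
- arm.camera_info(name): a dict with "mtx" (3x3 intrinsics, pixels), "k1" (the pictures are not rectified: a ray, as slopes to the right and down, at radius r is drawn at 1 + k1 r^2 times it, then the intrinsics apply), "extrinsics" (4x4, takes a point from world to camera coordinates). Camera axes: x right, y down, z forward; pixel columns grow to the right and rows downward; lengths in mm; the calibration is good to about 2 mm. A picture is of the moment at which its call begins. camera_info takes no time and is no camera call.
- arm.close_job(): hands the job in, once; it reports no verdict.
Trained networks look in the newest picture that a camera, given by its name, has taken for a name from the list of things; names that differ only in an ending like _2 or _b are one class to them, and where a whole thing is asked for, a point or a joint stands for the part that bears it (a point fixed in the world has none). Each returns a list of dicts, best first, with "conf" (0 to 1); they miss things now and then, are a little off and sometimes report something else, mostly with a low value. They report only what shows in the picture. A call takes as long as a camera call. They do not tell look-alikes from the thing itself.
- arm.recognise(camera, query): "location" ([column, row] in pixels, amid what is visible of it).
- arm.pinpoint(camera, query): "location" ([column, row] in pixels: a listed point, or the origin of a listed thing).
The state is a dict: "t": time; "joint_positions": joint angles; "dq": joint speeds; "joint_efforts": joint torques, N m; "tool_pos": TCP position; "ee_rot": TCP orientation; "wrist_force": force on the tool from outside, world axes, zero at the start; "wrist_torque": the same for the moment, N m; "opening": opening from 0.0 (shut) to 1.0 (fully open).
Only numpy, scipy, OpenCV 4.12 (cv2) and the standard library are available. Lean on these libraries where they do the work, as an engineer would, in place of code of your own. Each camera call takes 0.05 s, during which the arm holds its last target.

### The job

Pack the chip cutter's four parts upright into their own pockets of the grey caddy: the square-footed pusher in the square pocket, the open steel collar in the long pocket, the long thumb screw (on its head, as it stands now) in the small pocket, and the blade plate, drawn up out of the white block by its top edge, on its edge in the narrow slot. Leave the look-alikes from the other machine (the round-footed pusher, the solid cap and the short screw) standing where they are.

Things in the scene. Friction and masses are not known exactly. Their poses are not given: they have to be found in the camera images.
- caddy: Grey open parts caddy fixed on the work surface, outside 155 mm (its x) by 175 mm (its y), 38 mm high, walls and dividers 5 mm, floor 4 mm thick. Origin: centre of its underside; z up. Four open pockets. Centres in the caddy's frame (x, y) and inside sizes (x by y), in mm: square pocket at (-32.5, +42.5), 80 by 80; small pocket at (+42.5, +42.5), 60 by 80; long pocket at (-15.5, -42.5), 114 by 80; narrow slot at (+59.5, -42.5), 26 by 80.
- block: White storage block fixed on the work surface, 80 mm (its x) by 110 mm (its y), 50 mm high, with one narrow vertical gap in its middle, 14 mm (x) by 68 mm (y), open at the top, floor 4 mm above the work surface. Origin: centre of its underside; z up.
- blade_center (a point): Steel blade plate, a flat rectangle 10 mm thick (its x) by 60 mm wide (its y) by 80 mm tall (its z), standing in the block's gap so that only its plain top 34 mm stick out. Point: its centre, half-way up (40 mm below its top edge). Belongs upright in the caddy's narrow slot, its 60 mm width along the caddy's y.
- square_pusher_center (a point): White pusher with a SQUARE foot 48 by 48 mm, 20 mm high (sides along its x and y), a stem 22 mm across and a round grip knob 30 mm across from 45 to 66 mm above its underside; 66 mm tall. Stands upright on the work surface; the point is on its axis, half-way up, z up. Belongs in the caddy's square pocket.
- collar_center (a point): Steel collar, an open tube 44 mm outside, 26 mm hole right through, 36 mm high. Stands upright on the work surface; the point is on its axis, half-way up, z up. Belongs in the caddy's long pocket.
- long_screw_center (a point): LONG steel thumb screw standing on its head: head 34 mm across and 12 mm high below, shank 14 mm across pointing up; 70 mm tall in all. Stands upright on the work surface; the point is on its axis, half-way up, z up (35 mm above its underside). Belongs in the caddy's small pocket.
- round_pusher_center (a point): Look-alike, not to be moved: white pusher with a ROUND foot 52 mm across, otherwise as the square-footed one, 66 mm tall. Stands upright on the work surface; the point is on its axis, half-way up, z up.
- cap_center (a point): Look-alike, not to be moved: solid steel cylinder 44 mm across and 36 mm high, as the collar but closed on top, without a hole. Stands upright on the work surface; the point is on its axis, half-way up, z up.
- short_screw_center (a point): Look-alike, not to be moved: SHORT steel thumb screw standing on its head, 40 mm tall in all, head and shank as thick as the long one's. Stands upright on the work surface; the point is on its axis, half-way up, z up.
Mind the look-alikes: they are no part of the job. Leave any orange look-alike of the part that bears short_screw_center alone. Several things have the shape of the caddy; the one meant has the colours described above.

How it is judged:
By the outcome, as a careful person would: the job done as asked, in the order asked, and still so for the second after the job is handed in, with the robot touching nothing.
It also fails if it takes over 106 s, if anything falls off the work surface, if the arm or the gripper's body presses on something with over 40 N, if the wrist force passes 120 N, or if a joint passes its speed limit or range.

## Working session

There is one attempt and no reset: what is moved stays moved. The work goes in short steps, Python scripts to look and compute and a tool call to move; the robot and the scene stay as the last step left them, time stands still between calls to the robot, and variables do not carry over. Pictures are saved under pics/ and viewed, and the job is handed in when it is done.

Besides the shell and the picture viewer there is one more tool, called after ">>>" by a JSON object that holds its "fn" and its "kwargs", one argument or row to a line. arm_command: Moves the arm, as the interface text tells. Its arguments: {"type":"object","properties":{"targets":{"type":"array"},"force":{"type":"number"}},"required":["targets"]}

```bash
mkdir -p pics; ls; python3 - <<'E'
from cell import arm
import cv2, numpy as np
print(arm.get_obs())
for n in ("side","top"):
    p,d=arm.camera(n); i=arm.camera_info(n); print(n,i)
    cv2.imwrite(f"pics/{n}0.png",p[:,:,::-1]); np.save(f"{n}0_d.npy",d); np.save(f"{n}0_p.npy",p)
E
```

```text
pics
{'t': 0.0, 'joint_positions': array([ 1.26337904e+00,  1.24509131e-01,  1.65164324e+00,  9.66019878e-06,
        1.36750673e+00, -8.26011850e-02]), 'dq': array([ 6.63908643e-04,  6.27853942e-04, -1.70233280e-03, -1.14783585e-03,
        4.66949006e-05, -2.06067475e-03]), 'joint_efforts': array([ 5.53542795e-04, -4.17608464e+01, -3.59925127e+01,  7.75120617e-02,
        4.94130515e-02, -1.97538934e-04]), 'tool_pos': array([144.73670024, 633.03110339, 213.40263406]), 'ee_rot': array([ 1.12172392e-01,  9.93688224e-01, -1.01272143e-03, -2.04853137e-04]), 'wrist_force': array([0.27904402, 0.40149895, 0.37873558]), 'wrist_torque': array([ 0.02070447,  0.00878177, -0.04735054]), 'opening': 1.0004954214936284}
side {'mtx': array([[465.61295167,   0.        , 279.35829447],
       [  0.        , 465.61295167, 212.71973933],
       [  0.        ,   0.        ,   1.        ]]), 'k1': -0.001239586912322413, 'extrinsics': array([[ 9.87108058e-01, -1.59049890e-01,  1.79113091e-02,
        -4.31262840e+02],
       [-8.05297349e-02, -5.90241876e-01, -8.03199533e-01,
         1.03174738e+02],
       [ 1.38320802e-01,  7.91402338e-01, -5.95440757e-01,
         9.25303865e+02],
       [ 0.00000000e+00,  0.00000000e+00,  0.00000000e+00,
         1.00000000e+00]])}
top {'mtx': array([[436.14939295,   0.        , 279.14676663],
       [  0.        , 436.14939295, 210.27648289],
       [  0.        ,   0.        ,   1.        ]]), 'k1': -0.04925824953666542, 'extrinsics': array([[-4.91971050e-03, -9.99977857e-01, -4.48133160e-03,
        -3.59065636e+00],
       [-9.77661496e-01,  5.75149768e-03, -2.10106923e-01,
         4.70237830e+02],
       [ 2.10128045e-01,  3.34756012e-03, -9.77668143e-01,
         1.06132209e+03],
       [ 0.00000000e+00,  0.00000000e+00,  0.00000000e+00,
         1.00000000e+00]])}
```

View pics/side0.png

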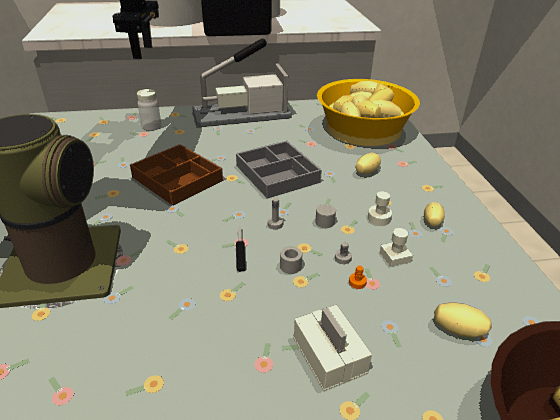

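View pics/top0.png

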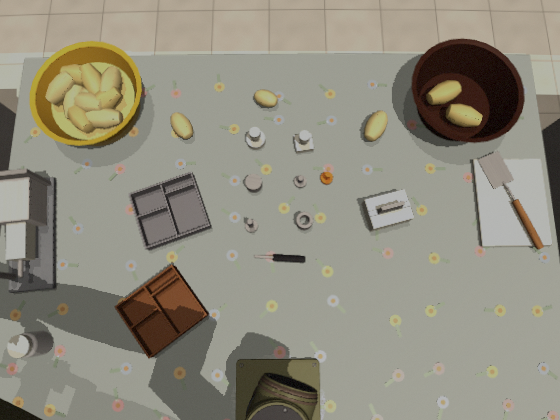

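```bash
cat > h.py <<'E'
import numpy as np, cv2
from cell import arm
def w2p(n,P):
    i=arm.camera_info(n); E=i["extrinsics"]; P=np.atleast_2d(P)
    c=P@E[:3,:3].T+E[:3,3]; s=c[:,:2]/c[:,2:]; s=s*(1+i["k1"]*(s**2).sum(1,keepdims=True))
    return s@i["mtx"][:2,:2].T+i["mtx"][:2,2]
def slopes(n,uv):
    i=arm.camera_info(n); return cv2.undistortPoints(np.float64(uv).reshape(-1,1,2),i["mtx"],np.array([i["k1"],0,0,0.])).reshape(-1,2)
def atz(n,uv,z):
    E=arm.camera_info(n)["extrinsics"]; R,t=E[:3,:3],E[:3,3]; s=slopes(n,uv)
    d=np.c_[s,np.ones(len(s))]@R; o=-R.T@t
    return o+d*((z-o[2])/d[:,2:])
def cloud(n,d):
    v,u=np.nonzero(d>0); s=slopes(n,np.c_[u,v]); E=arm.camera_info(n)["extrinsics"]
    return (np.c_[s,np.ones(len(s))]*d[v,u][:,None]-E[:3,3])@E[:3,:3],np.c_[u,v]
E
python3 - <<'E'
from h import *
hz=dict(caddy=0,block=0,blade_center=44,square_pusher_center=33,collar_center=18,long_screw_center=35,round_pusher_center=33,cap_center=18,short_screw_center=20)
for n in("top","side"):
  for q,z in hz.items():
    for r in arm.pinpoint(n,q)[:4]: print(n,q,np.round(r["location"],1),round(r["conf"],2),np.round(atz(n,[r["location"]],z)[0],1))
p=np.load("top0_p.npy"); cv2.imwrite("pics/t1.png",cv2.resize(p[80:280,110:430,::-1],None,fx=2.5,fy=2.5,interpolation=cv2.INTER_CUBIC))
p=np.load("side0_p.npy"); cv2.imwrite("pics/s1.png",cv2.resize(p[135:395,180:480,::-1],None,fx=2.2,fy=2.2,interpolation=cv2.INTER_CUBIC))
print(arm.get_obs()["t"])
E
```

```text
top caddy [170.6 214.5] 0.96 [471.1 284.    0. ]
top caddy [161.6 307.8] 0.65 [227.3 296.3   0. ]
top block [384.5 212.3] 0.65 [ 473.8 -286.9    0. ]
top blade_center [390.4 207.1] 0.68 [ 478.2 -292.2   44. ]
top square_pusher_center [304.8 144.7] 0.91 [653.  -75.6  33. ]
top square_pusher_center [304.5 223.2] 0.68 [439.5 -71.1  33. ]
top collar_center [307.3 222.9] 0.62 [443.  -79.2  18. ]
top long_screw_center [248.9 224.6] 0.42 [436.3  71.7  35. ]
top round_pusher_center [251.1 141.8] 0.86 [662.2  68.2  33. ]
top round_pusher_center [301.8 222.2] 0.18 [442.1 -64.2  33. ]
top cap_center [255.2 183.1] 0.73 [551.4  57.3  18. ]
top short_screw_center [301.4 178.5] 0.45 [562.8 -65.6  20. ]
top short_screw_center [325.  175.4] 0.42 [ 571.  -128.7   20. ]
side caddy [175.8 178.3] 0.74 [216.6 294.    0. ]
side caddy [278.3 171. ] 0.71 [481.6 295.1   0. ]
side caddy [324.4 216. ] 0.18 [555.7  86.2   0. ]
side block [327.9 354.1] 0.85 [ 472.1 -283.7    0. ]
side block [383.1 206.4] 0.54 [703.2 104.3   0. ]
side block [332.6 339.5] 0.43 [ 487.1 -256.1    0. ]
side blade_center [332.9 340.2] 0.9 [ 474.9 -290.7   44. ]
side square_pusher_center [395.5 246.2] 0.55 [661.3 -74.6  33. ]
side collar_center [294.4 260.3] 0.81 [455.2 -71.3  18. ]
side long_screw_center [277.3 211.1] 0.59 [443.4  72.7  35. ]
side round_pusher_center [383.8 205.1] 0.92 [686.   65.5  33. ]
side round_pusher_center [343.6 253.2] 0.23 [551.6 -80.6  33. ]
side cap_center [322.7 215.7] 0.65 [545.2  64.6  18. ]
side short_screw_center [356.9 275.1] 0.85 [ 565.2 -131.1   20. ]
side short_screw_center [340.5 254.4] 0.84 [549.7 -69.2  20. ]
1.0
```

```bash
ls pics
```

```text
s1.png
side0.png
t1.png
top0.png
```

View pics/t1.png

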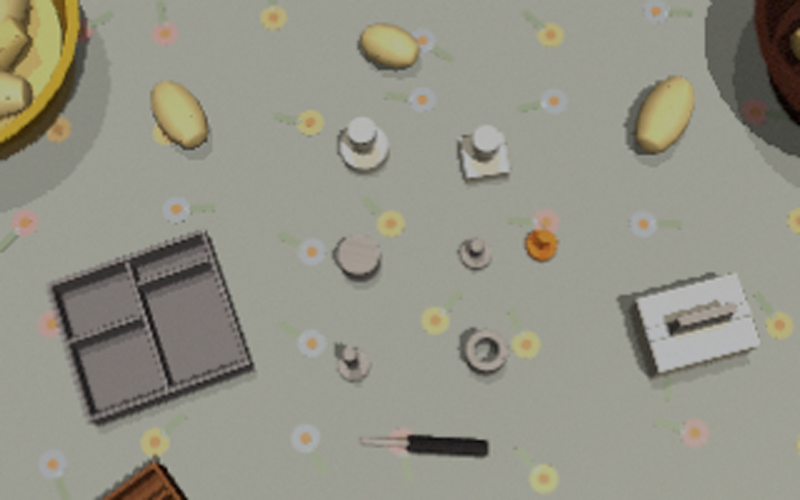

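View pics/s1.png

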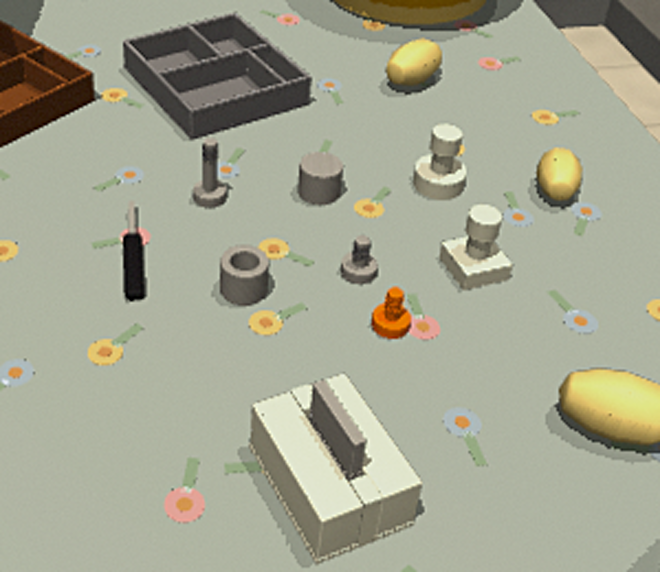

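```bash
python3 - <<'E'
from h import *
C={n:cloud(n,np.load(f"{n}0_d.npy")) for n in("top","side")}
def sel(P,c,r,z0,z1): return P[(np.hypot(*(P[:,:2]-c).T)<r)&(P[:,2]>z0)&(P[:,2]<z1)]
for n in C:
    P=C[n][0]; g=sel(P,(500,0),60,-20,8); print(n,"table z",np.round(np.median(g[:,2]),1))
    for nm,c,r,bands in [("caddy",(471,284),125,[(34,43)]),("block",(474,-287),80,[(44,56)]),("blade",(474,-287),60,[(70,95)]),
      ("sqp",(655,-75),45,[(15,23),(55,75)]),("rp",(665,67),45,[(15,23),(55,75)]),("collar",(447,-73),40,[(31,42)]),("cap",(548,60),40,[(31,42)]),("lscrew",(440,72),35,[(8,15),(20,80),(64,80)]),("sscrew",(556,-67),35,[(8,15),(30,48)])]:
      for b in bands:
        s=sel(P,c,r,*b)
        if len(s)<4: print(n,nm,b,len(s)); continue
        (cx,cy),(w,h),a=cv2.minAreaRect(np.float32(s[:,:2]))
        print(n,nm,b,len(s),"rect",np.round([cx,cy,w,h,a],1),"mean",s.mean(0).round(1))
E
```

```text
top table z 0.3
top caddy (34, 43) 774 rect [477.3 281.6 157.  177.3  19.8] mean [479.5 283.   38.1]
top block (44, 56) 1163 rect [ 473.6 -286.1   80.7  112.1   14.7] mean [ 472.3 -284.7   50. ]
top blade (70, 95) 119 rect [ 473.6 -286.5   10.2   60.9   15. ] mean [ 472.9 -285.7   82.6]
top sqp (15, 23) 180 rect [666.9 -73.6  50.2  48.2   8. ] mean [660.7 -72.4  19.7]
top sqp (55, 75) 112 rect [666.7 -73.6  29.   28.   27.8] mean [666.1 -73.6  65.3]
top rp (15, 23) 154 rect [672.9  56.9  43.1  51.7   6.2] mean [669.8  56.3  19.5]
top rp (55, 75) 112 rect [677.2  57.8  28.5  27.8  42.2] mean [675.8  57.   65.3]
top collar (31, 42) 144 rect [447.5 -69.9  41.3  41.7  88.4] mean [448.  -70.8  35.9]
top cap (31, 42) 210 rect [550.9  60.8  42.5  39.5   0.6] mean [550.6  61.   36.1]
top lscrew (8, 15) 76 rect [436.4  67.5  28.3  32.3  16.4] mean [435.2  67.1  11.9]
top lscrew (20, 80) 49 rect [438.1  67.   14.5  14.5   0.9] mean [436.3  66.7  59.7]
top lscrew (64, 80) 32 rect [438.4  67.8  13.9  13.    0.9] mean [438.   67.8  69. ]
top sscrew (8, 15) 78 rect [558.2 -62.9  32.4  32.2  28.4] 
[... 636 characters left out ...]
3.7  52.6  20. ]
side rp (55, 75) 136 rect [675.6  58.1  29.2  29.   29.5] mean [674.7  55.3  64. ]
side collar (31, 42) 227 rect [447.6 -69.7  43.1  42.5  27.9] mean [447.1 -71.4  35.7]
side cap (31, 42) 212 rect [549.9  61.8  41.9  42.1  81.1] mean [550.   60.8  35.9]
side lscrew (8, 15) 95 rect [437.2  66.7  28.7  32.5  69.1] mean [437.2  64.1  12.1]
side lscrew (20, 80) 144 rect [437.5  67.6  14.   13.7  81. ] mean [437.1  65.8  48.8]
side lscrew (64, 80) 35 rect [437.1  67.7  14.   12.9  81.5] mean [437.3  67.   69.3]
side sscrew (8, 15) 119 rect [557.1 -64.1  30.   32.5  73.9] mean [556.5 -65.4  12.2]
side sscrew (30, 48) 55 rect [558.1 -61.2  14.3  14.3   1.6] mean [557.3 -63.3  37.1]
```

```bash
cat > mv.py <<'E'
# usage: mv.py x y z jaw : shift needed from commanded pose (measured pose printed as check)
import sys,json,numpy as np
from cell import arm
from scipy.spatial.transform import Rotation as Ro
def meas():
    o=arm.get_obs(); R=Ro.from_quat(o["ee_rot"]).as_matrix(); return o,np.degrees(np.arctan2(R[1,1],R[0,1])),R
def shift(frm,to):
    a=np.radians(frm[3]); d=np.subtract(to[:3],frm[:3])
    return np.round([(-np.sin(a)*d[0]+np.cos(a)*d[1])/1e3,(np.cos(a)*d[0]+np.sin(a)*d[1])/1e3,-d[2]/1e3,-(to[3]-frm[3])],4)
if __name__=="__main__":
    o,j,R=meas(); print("t",round(o["t"],2),"meas",o["tool_pos"].round(1),round(j,2),"tilt",R[:2,2].round(4),"open",round(o["opening"],3),"F",o["wrist_force"].round(1))
    w=[list(map(float,a.split(","))) for a in sys.argv[1:]]
    for f,t in zip(w,w[1:]): print(f,t,shift(f,t),"dist",np.linalg.norm(np.subtract(t[:3],f[:3])).round())
E
python3 mv.py 144.9,633.6,214.7,77.1 405,280,215,42.8 666.6,-72.8,120,8.5
python3 - <<'E'
from h import *
a=np.array([145,633.]);b=np.array([667,-73.]);u=(b-a)/np.linalg.norm(b-a)
for n in("top","side"):
    P,_=cloud(n,np.load(f"{n}0_d.npy")); q=P[:,:2]-a; s=q@u; d=abs(q@[-u[1],u[0]])
    m=(s>0)&(s<880)&(d<130); print(n,P[m][:,2].max(), P[m][np.argsort(-P[m][:,2])[:5]].round())
E
```

```text
t 1.0 meas [144.9 633.6 214.6] 77.12 tilt [-0.  0.] open 1.0 F [0.2 0.  0.1]
[144.9, 633.6, 214.7, 77.1] [405.0, 280.0, 215.0, 42.8] [-3.325e-01 -2.866e-01 -3.000e-04  3.430e+01] dist 439.0
[405.0, 280.0, 215.0, 42.8] [666.6, -72.8, 120.0, 8.5] [-0.4366 -0.0478  0.095  34.3   ] dist 449.0
top 115.71057567530508 [[143. 579. 116.]
 [149. 592. 115.]
 [125. 583. 115.]
 [142. 606. 115.]
 [127. 617. 115.]]
side 363.69757275791943 [[150. 579. 364.]
 [143. 581. 364.]
 [147. 583. 363.]
 [132. 584. 363.]
 [117. 585. 363.]]
```

Candidates: pushers – round at top px (255,138), square at (304,142); ring shapes – cap (254,183), collar (304,220); screws – long (250,224), short (300,181), orange (326,178); trays – grey (170,212), brown (162,310). The crops show a square foot at (304,142), an open hole at (304,220), a tall shank at (250,224) and a grey tray at (170,212). I take these four.

>>> {"fn": "arm_command", "kwargs": {
  "targets": [
    [[-0.0277,-0.0239,0,3,0],[-0.0554,-0.0478,0,6,0],[-0.0831,-0.0717,0,9,0],[-0.1108,-0.0955,0,12,0],[-0.1385,-0.1194,0,15,0],[-0.1663,-0.1433,0,18,0],[-0.194,-0.1672,0,21,0],[-0.2217,-0.1911,0,24,0],[-0.2494,-0.215,0,27,0],[-0.2771,-0.2388,0,30,0],[-0.3048,-0.2627,0,33,0],[-0.3325,-0.2866,-0.0003,34.3,0]]
  ],
  "force": 25
}}

```text
t: 2.0
tool_pos: [405.9, 278.6, 215.2]
ee_rot: [0.401, 0.916, 0.0, 0.0]
wrist_force: [0.5, 0.3, -0.2]
opening: 0.999
```

>>> {"fn": "arm_command", "kwargs": {
  "targets": [
    [[-0.4366,-0.0478,0.095,34.3,0],[-0.4366,-0.0478,0.095,34.3,0],[-0.4366,-0.0478,0.095,34.3,0],[-0.4366,-0.0478,0.095,34.3,0],[-0.4366,-0.0478,0.095,34.3,0],[-0.4366,-0.0478,0.095,34.3,0],[-0.4366,-0.0478,0.095,34.3,0],[-0.4366,-0.0478,0.095,34.3,0],[-0.4366,-0.0478,0.095,34.3,0],[-0.4366,-0.0478,0.095,34.3,0],[-0.4366,-0.0478,0.095,34.3,0],[-0.4366,-0.0478,0.095,34.3,0]]
  ]
}}

```text
t: 3.0
tool_pos: [668.4, -77.5, 117.7]
ee_rot: [0.654, 0.756, -0.001, -0.0]
wrist_force: [-1.0, -0.1, -0.0]
opening: 1.003
```

```bash
python3 mv.py
```

```text
t 3.0 meas [668.4 -77.5 117.7] 8.26 tilt [-0.0012 -0.0013] open 1.003 F [-1.  -0.1 -0. ]
```

>>> {"fn": "arm_command", "kwargs": {
  "targets": [
    [[0,0,0,0,0],[0,0,0,0,0],[0,0,0.02,0,0],[0,0,0.04,0,0],[0,0,0.06,0,0],[0,0,0.075,0,0],[0,0,0.083,0,0],[0,0,0.083,0,0]]
  ]
}}

```text
t: 3.67
tool_pos: [665.1, -71.4, 34.9]
ee_rot: [0.652, 0.758, -0.001, -0.002]
wrist_force: [0.2, -0.2, 0.5]
opening: 1.002
```

```bash
python3 mv.py
```

```text
t 3.67 meas [665.1 -71.4  34.9] 8.59 tilt [-0.0037  0.0007] open 1.002 F [ 0.2 -0.2  0.5]
```

Now close.

>>> {"fn": "arm_command", "kwargs": {
  "targets": [
    [[0,0,0,0,0.9],[0,0,0,0,0.9],[0,0,0,0,0.9],[0,0,0,0,0.9],[0,0,0,0,0.9],[0,0,0,0,0.9],[0,0,0,0,0.9],[0,0,0,0,0.9]]
  ],
  "force": 25
}}

```text
t: 4.33
tool_pos: [666.9, -72.7, 37.0]
ee_rot: [0.653, 0.758, 0.0, 0.0]
wrist_force: [-0.2, 0.7, -0.9]
opening: 0.496
```

```bash
python3 mv.py 666.6,-72.8,37,8.5 666.6,-72.8,137,8.5 549,119,137,14 431.8,310.7,137,19.9 431.8,310.7,42,19.9
```

```text
t 4.33 meas [666.9 -72.7  37. ] 8.51 tilt [ 0.0001 -0.    ] open 0.496 F [-0.2  0.7 -0.9]
[666.6, -72.8, 37.0, 8.5] [666.6, -72.8, 137.0, 8.5] [ 0.   0.  -0.1 -0. ] dist 100.0
[666.6, -72.8, 137.0, 8.5] [549.0, 119.0, 137.0, 14.0] [ 0.2071 -0.088  -0.     -5.5   ] dist 225.0
[549.0, 119.0, 137.0, 14.0] [431.8, 310.7, 137.0, 19.9] [ 0.2144 -0.0673 -0.     -5.9   ] dist 225.0
[431.8, 310.7, 137.0, 19.9] [431.8, 310.7, 42.0, 19.9] [ 0.     0.     0.095 -0.   ] dist 95.0
```

>>> {"fn": "arm_command", "kwargs": {
  "targets": [
    [[0,0,0,0,0.9],[0,0,0,0,0.9],[0,0,0,0,0.9],[0,0,0,0,0.9],[0,0,0,0,0.9],[0,0,0,0,0.9]]
  ]
}}

```text
t: 4.83
tool_pos: [666.9, -72.6, 36.9]
ee_rot: [0.653, 0.758, 0.0, 0.0]
wrist_force: [-0.1, 0.6, -1.1]
opening: 0.308
```

>>> {"fn": "arm_command", "kwargs": {
  "targets": [
    [[0,0,-0.015,0,0.9],[0,0,-0.04,0,0.9],[0,0,-0.07,0,0.9],[0,0,-0.09,0,0.9],[0,0,-0.1,0,0.9],[0,0,-0.1,0,0.9]]
  ]
}}

```text
t: 5.33
tool_pos: [668.9, -73.0, 141.5]
ee_rot: [0.653, 0.758, 0.002, 0.003]
wrist_force: [0.6, -0.5, -0.6]
opening: 0.305
```

>>> {"fn": "arm_command", "kwargs": {
  "targets": [
    [[0.025,-0.0106,0,-0.7,0.9],[0.0621,-0.0263,0,-1.7,0.9],[0.1035,-0.0439,0,-2.9,0.9],[0.1449,-0.0614,0,-4,0.9],[0.1863,-0.079,0,-5.1,0.9],[0.2277,-0.0965,0,-6.3,0.9],[0.2691,-0.1141,0,-7.4,0.9],[0.3105,-0.1316,0,-8.6,0.9],[0.3478,-0.1474,0,-9.6,0.9],[0.3809,-0.1615,0,-10.5,0.9],[0.4057,-0.172,0,-11.2,0.9],[0.414,-0.1755,0,-11.4,0.9]]
  ]
}}

```text
t: 6.33
tool_pos: [427.9, 313.9, 135.2]
ee_rot: [0.572, 0.82, -0.001, -0.002]
wrist_force: [-0.4, -0.4, -1.3]
opening: 0.305
```

>>> {"fn": "arm_command", "kwargs": {
  "targets": [
    [[0,0,0,0,0.9],[0,0,0,0,0.9],[0,0,0,0,0.9]]
  ]
}}

```text
t: 6.58
tool_pos: [432.2, 309.6, 136.1]
ee_rot: [0.575, 0.818, -0.001, -0.0]
wrist_force: [0.0, -0.9, -1.0]
opening: 0.309
```

```bash
python3 - <<'E'
from h import *
for n in("top","side"):
    p,d=arm.camera(n); cv2.imwrite(f"pics/{n}2.png",p[:,:,::-1])
E
python3 mv.py
```

```text
t 6.68 meas [432.7 309.5 136.5] 19.79 tilt [-0.0004 -0.0007] open 0.306 F [-0.1 -0.6 -0.7]
```

View pics/side2.png

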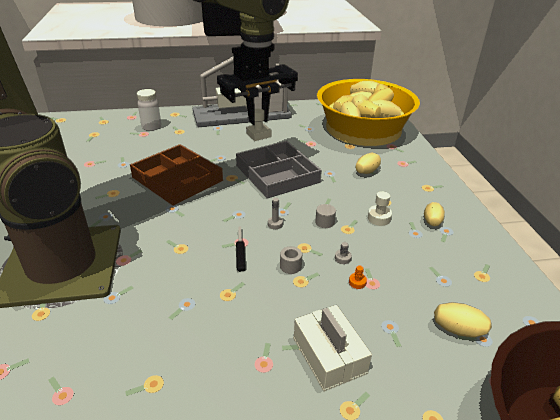

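The side view shows the pusher held upright at about (260,130), above the grey caddy. I lower it now.

>>> {"fn": "arm_command", "kwargs": {
  "targets": [
    [[0,0,0.02,0,0.9],[0,0,0.045,0,0.9],[0,0,0.065,0,0.9],[0,0,0.08,0,0.9],[0,0,0.09,0,0.9],[0,0,0.093,0,0.9],[0,0,0.0955,0,0.9],[0,0,0.0955,0,0.9],[0,0,0.0955,0,0.9]]
  ]
}}

```text
t: 7.43
tool_pos: [432.9, 311.1, 42.6]
ee_rot: [0.574, 0.819, 0.001, 0.0]
wrist_force: [0.1, 0.5, -0.7]
opening: 0.309
```

>>> {"fn": "arm_command", "kwargs": {
  "targets": [
    [[0,0,0,0,0.2],[0,0,0,0,0.2],[0,0,0,0,0.2],[0,0,0,0,0.2],[0,0,0,0,0.2],[0,0,-0.02,0,0.2],[0,0,-0.05,0,0.2],[0,0,-0.08,0,0.2],[0,0,-0.1,0,0.2],[0,0,-0.1,0,0.2]]
  ]
}}

```text
t: 8.27
tool_pos: [435.0, 312.6, 147.5]
ee_rot: [0.574, 0.819, 0.005, 0.002]
wrist_force: [0.4, -0.2, 0.9]
opening: 0.795
```

```bash
python3 - <<'E'
from h import *
for n in("top","side"):
    p,d=arm.camera(n); 
    if n=="side": cv2.imwrite("pics/s3.png",cv2.resize(p[20:270,180:430,::-1],None,fx=2.2,fy=2.2))
E
python3 mv.py 431.8,310.7,141.5,19.9 447.5,-69.8,115,19.9 447.5,-69.8,7,19.9
```

```text
t 8.37 meas [432.4 311.1 142.3] 19.93 tilt [0.0018 0.001 ] open 0.794 F [ 0.4  1.  -1.1]
[431.8, 310.7, 141.5, 19.9] [447.5, -69.8, 115.0, 19.9] [-0.3631 -0.1148  0.0265 -0.    ] dist 382.0
[447.5, -69.8, 115.0, 19.9] [447.5, -69.8, 7.0, 19.9] [ 0.     0.     0.108 -0.   ] dist 108.0
```

View pics/s3.png

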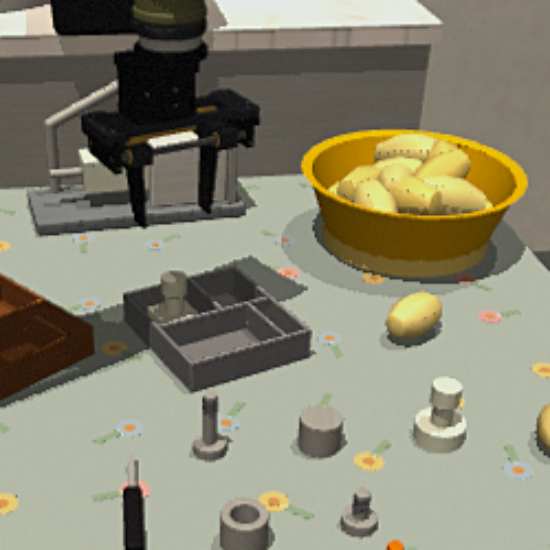

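The pusher stands upright in the square pocket (crop px 172,290). Next is the collar.

>>> {"fn": "arm_command", "kwargs": {
  "targets": [
    [[-0.025,-0.008,0,0,0],[-0.06,-0.019,0,0,0],[-0.1,-0.0316,0,0,0],[-0.14,-0.0443,0,0,0],[-0.18,-0.0569,0,0,0],[-0.22,-0.0696,0.005,0,0],[-0.26,-0.0822,0.01,0,0],[-0.3,-0.0948,0.015,0,0],[-0.33,-0.1043,0.02,0,0],[-0.352,-0.1113,0.0265,0,0],[-0.3631,-0.1148,0.0265,0,0],[-0.3631,-0.1148,0.0265,0,0]]
  ]
}}

```text
t: 9.37
tool_pos: [446.4, -70.9, 113.0]
ee_rot: [0.576, 0.818, -0.001, -0.002]
wrist_force: [-0.3, 0.1, 0.5]
opening: 1.001
```

>>> {"fn": "arm_command", "kwargs": {
  "targets": [
    [[0,0,0,0,0],[0,0,0.005,0,0],[0,0,0.03,0,0],[0,0,0.06,0,0],[0,0,0.085,0,0],[0,0,0.1,0,0],[0,0,0.105,0,0],[0,0,0.107,0,0],[0,0,0.107,0,0],[0,0,0.107,0,0]]
  ]
}}

```text
t: 10.2
tool_pos: [448.9, -69.5, 9.2]
ee_rot: [0.574, 0.819, 0.0, 0.001]
wrist_force: [-0.5, -0.6, 0.8]
opening: 1.002
```

>>> {"fn": "arm_command", "kwargs": {
  "targets": [
    [[0,0,0,0,0.9],[0,0,0,0,0.9],[0,0,0,0,0.9],[0,0,0,0,0.9],[0,0,0,0,0.9],[0,0,0,0,0.9],[0,0,0,0,0.9],[0,0,0,0,0.9],[0,0,0,0,0.9],[0,0,0,0,0.9],[0,0,0,0,0.9],[0,0,0,0,0.9]]
  ]
}}

```text
t: 11.2
tool_pos: [447.7, -69.7, 7.9]
ee_rot: [0.574, 0.819, -0.0, 0.0]
wrist_force: [0.7, -0.4, -0.5]
opening: 0.462
```

```bash
python3 mv.py 447.5,-69.8,8,19.9 447.5,-69.8,128,19.9  476.7,236.6,128,19.9 476.7,236.6,13,19.9
```

```text
t 11.2 meas [447.7 -69.7   7.9] 19.92 tilt [-0. -0.] open 0.462 F [ 0.7 -0.4 -0.5]
[447.5, -69.8, 8.0, 19.9] [447.5, -69.8, 128.0, 19.9] [ 0.    0.   -0.12 -0.  ] dist 120.0
[447.5, -69.8, 128.0, 19.9] [476.7, 236.6, 128.0, 19.9] [ 0.2782  0.1317 -0.     -0.    ] dist 308.0
[476.7, 236.6, 128.0, 19.9] [476.7, 236.6, 13.0, 19.9] [ 0.     0.     0.115 -0.   ] dist 115.0
```

>>> {"fn": "arm_command", "kwargs": {
  "targets": [
    [[0,0,-0.015,0,0.9],[0,0,-0.045,0,0.9],[0,0,-0.08,0,0.9],[0,0,-0.105,0,0.9],[0,0,-0.12,0,0.9],[0.02,0.0095,-0.12,0,0.9],[0.05,0.0237,-0.12,0,0.9],[0.085,0.0402,-0.12,0,0.9],[0.12,0.0568,-0.12,0,0.9],[0.155,0.0734,-0.12,0,0.9],[0.19,0.09,-0.12,0,0.9],[0.22,0.1042,-0.12,0,0.9]]
  ]
}}

```text
t: 12.2
tool_pos: [470.3, 175.0, 127.7]
ee_rot: [0.574, 0.819, -0.0, -0.0]
wrist_force: [0.3, 0.5, -1.3]
opening: 0.463
```

>>> {"fn": "arm_command", "kwargs": {
  "targets": [
    [[0.025,0.0118,0,0,0.9],[0.045,0.0213,0,0,0.9],[0.0582,0.0275,0,0,0.9],[0.0582,0.0275,0,0,0.9],[0.0582,0.0275,0.01,0,0.9],[0.0582,0.0275,0.04,0,0.9],[0.0582,0.0275,0.07,0,0.9],[0.0582,0.0275,0.095,0,0.9],[0.0582,0.0275,0.107,0,0.9],[0.0582,0.0275,0.112,0,0.9],[0.0582,0.0275,0.1155,0,0.9],[0.0582,0.0275,0.1155,0,0.9]]
  ]
}}

```text
t: 13.2
tool_pos: [477.3, 236.5, 13.1]
ee_rot: [0.574, 0.819, 0.0, 0.0]
wrist_force: [-0.1, 0.8, -0.3]
opening: 0.462
```

```bash
python3 mv.py 476.7,236.6,12.5,19.9
```

```text
t 13.2 meas [477.3 236.5  13.1] 19.89 tilt [0.0005 0.    ] open 0.462 F [-0.1  0.8 -0.3]
```

>>> {"fn": "arm_command", "kwargs": {
  "targets": [
    [[0,0,0,0,0.33],[0,0,0,0,0.33],[0,0,0,0,0.33],[0,0,0,0,0.33],[0,0,0,0,0.33],[0,0,-0.015,0,0.33],[0,0,-0.04,0,0.33],[0,0,-0.07,0,0.33],[0,0,-0.1,0,0.33],[0,0,-0.1175,0,0.33],[0,0,-0.1175,0,0.33]]
  ]
}}

```text
t: 14.12
tool_pos: [479.9, 238.1, 135.7]
ee_rot: [0.574, 0.819, 0.004, 0.003]
wrist_force: [0.7, 0.4, -0.4]
opening: 0.671
```

```bash
python3 - <<'E'
from h import *
n="top"
p,d=arm.camera(n); cv2.imwrite("pics/t4.png",cv2.resize(p[100:280,100:340,::-1],None,fx=2.5,fy=2.5))
p,d=arm.camera("side"); cv2.imwrite("pics/s4.png",cv2.resize(p[20:270,180:430,::-1],None,fx=2.2,fy=2.2))
E
python3 mv.py 476.7,236.6,130,19.9 437.7,67.5,120,19.9 437.7,67.5,37,19.9
```

```text
t 14.22 meas [477.2 236.9 130.6] 19.92 tilt [0.0017 0.0006] open 0.667 F [-0.6  0.5 -0.5]
[476.7, 236.6, 130.0, 19.9] [437.7, 67.5, 120.0, 19.9] [-0.1457 -0.0942  0.01   -0.    ] dist 174.0
[437.7, 67.5, 120.0, 19.9] [437.7, 67.5, 37.0, 19.9] [ 0.     0.     0.083 -0.   ] dist 83.0
```

View pics/s4.png

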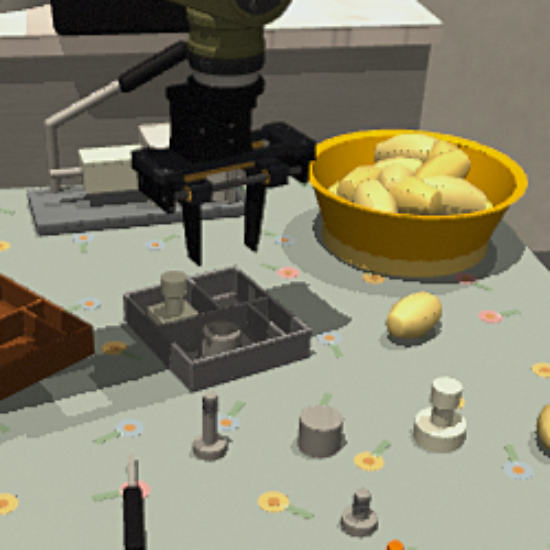

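The collar stands in the long pocket (crop px 222,335). Next is the long screw.

>>> {"fn": "arm_command", "kwargs": {
  "targets": [
    [[-0.018,-0.0116,0,0,0.4],[-0.046,-0.0297,0.002,0,0.4],[-0.08,-0.0517,0.005,0,0.4],[-0.11,-0.0711,0.008,0,0.4],[-0.133,-0.086,0.01,0,0.4],[-0.1457,-0.0942,0.01,0,0.4],[-0.1457,-0.0942,0.01,0,0.4],[-0.1457,-0.0942,0.015,0,0.4],[-0.1457,-0.0942,0.04,0,0.4],[-0.1457,-0.0942,0.068,0,0.4],[-0.1457,-0.0942,0.085,0,0.4],[-0.1457,-0.0942,0.092,0,0.4]]
  ]
}}

```text
t: 15.22
tool_pos: [434.9, 68.7, 33.8]
ee_rot: [0.574, 0.819, -0.002, -0.003]
wrist_force: [-0.3, -0.8, 0.2]
opening: 0.602
```

>>> {"fn": "arm_command", "kwargs": {
  "targets": [
    [[0,0,0.001,0,0.4],[0,0,0.001,0,0.7],[0,0,0.001,0,1],[0,0,0.001,0,1],[0,0,0.001,0,1],[0,0,0.001,0,1],[0,0,0.001,0,1],[0,0,0.001,0,1],[0,0,0.001,0,1],[0,0,0.001,0,1],[0,0,0.001,0,1],[0,0,0.001,0,1]]
  ]
}}

```text
t: 16.22
tool_pos: [437.9, 67.6, 37.1]
ee_rot: [0.574, 0.819, -0.0, 0.0]
wrist_force: [-0.3, 0.5, 1.3]
opening: 0.145
```

```bash
python3 mv.py 437.7,67.5,37,19.9 437.7,67.5,142,19.9 502.3,336.2,142,19.9 502.3,336.2,41.5,19.9
```

```text
t 16.22 meas [437.9  67.6  37.1] 19.92 tilt [ 0.     -0.0001] open 0.145 F [-0.3  0.5  1.3]
[437.7, 67.5, 37.0, 19.9] [437.7, 67.5, 142.0, 19.9] [ 0.     0.    -0.105 -0.   ] dist 105.0
[437.7, 67.5, 142.0, 19.9] [502.3, 336.2, 142.0, 19.9] [ 0.2307  0.1522 -0.     -0.    ] dist 276.0
[502.3, 336.2, 142.0, 19.9] [502.3, 336.2, 41.5, 19.9] [ 0.      0.      0.1005 -0.    ] dist 100.0
```

>>> {"fn": "arm_command", "kwargs": {
  "targets": [
    [[0,0,0,0,1],[0,0,-0.015,0,1],[0,0,-0.045,0,1],[0,0,-0.08,0,1],[0,0,-0.1,0,1],[0,0,-0.105,0,1],[0.02,0.0132,-0.105,0,1],[0.05,0.033,-0.105,0,1],[0.085,0.0561,-0.105,0,1],[0.12,0.0792,-0.105,0,1],[0.15,0.099,-0.105,0,1],[0.18,0.1188,-0.105,0,1]]
  ]
}}

```text
t: 17.22
tool_pos: [487.4, 279.1, 139.8]
ee_rot: [0.574, 0.819, -0.001, -0.001]
wrist_force: [0.9, -1.5, -0.1]
opening: 0.144
```

>>> {"fn": "arm_command", "kwargs": {
  "targets": [
    [[0.025,0.0165,0,0,1],[0.043,0.0284,0,0,1],[0.0507,0.0334,0,0,1],[0.0507,0.0334,0,0,1],[0.0507,0.0334,0.01,0,1],[0.0507,0.0334,0.035,0,1],[0.0507,0.0334,0.065,0,1],[0.0507,0.0334,0.085,0,1],[0.0507,0.0334,0.095,0,1],[0.0507,0.0334,0.0985,0,1],[0.0507,0.0334,0.1005,0,1],[0.0507,0.0334,0.1005,0,1]]
  ]
}}

```text
t: 18.22
tool_pos: [502.9, 336.2, 42.1]
ee_rot: [0.574, 0.819, 0.001, 0.0]
wrist_force: [-0.7, -0.8, -0.4]
opening: 0.142
```

```bash
python3 - <<'E'
from h import *
p,d=arm.camera("side"); cv2.imwrite("pics/s5.png",cv2.resize(p[20:270,180:430,::-1],None,fx=2.2,fy=2.2))
E
python3 mv.py
```

```text
t 18.27 meas [503.2 336.5  42.7] 19.9 tilt [0.0019 0.001 ] open 0.144 F [ 0.1 -0.5 -1. ]
```

View pics/s5.png

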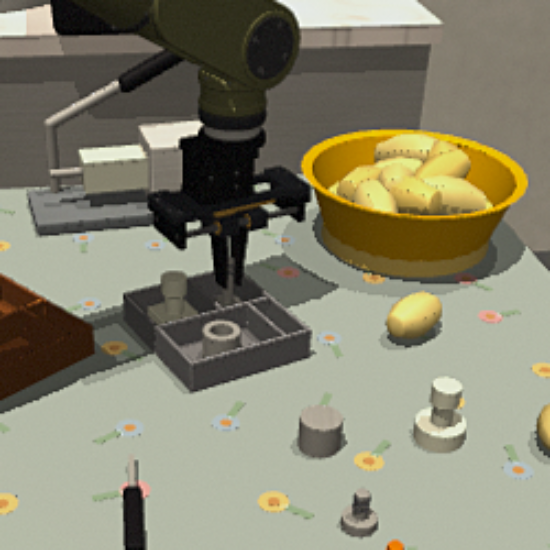

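The screw is in the small pocket, held at about crop px (230,280). I release it and retreat.

>>> {"fn": "arm_command", "kwargs": {
  "targets": [
    [[0,0,0.0005,0,0.65],[0,0,0.0005,0,0.65],[0,0,0.0005,0,0.65],[0,0,0.0005,0,0.65],[0,0,0,0,0.65],[0,0,-0.015,0,0.65],[0,0,-0.045,0,0.65],[0,0,-0.08,0,0.65],[0,0,-0.11,0,0.65],[0,0,-0.1285,0,0.65],[0,0,-0.1285,0,0.65]]
  ]
}}

```text
t: 19.18
tool_pos: [505.2, 338.1, 176.5]
ee_rot: [0.574, 0.819, 0.005, 0.002]
wrist_force: [1.1, 0.7, 1.2]
opening: 0.349
```

```bash
python3 - <<'E'
from h import *
for n in ("top","side"):
    p,d=arm.camera(n); np.save(n+"6_d.npy",d)
    if n=="side": cv2.imwrite("pics/s6.png",cv2.resize(p[20:395,180:480,::-1],None,fx=1.6,fy=1.6))
def sel(P,c,r,z0,z1): return P[(np.hypot(*(P[:,:2]-c).T)<r)&(P[:,2]>z0)&(P[:,2]<z1)]
for n in ("top","side"):
    P,_=cloud(n,np.load(n+"6_d.npy"))
    for nm,c,r,b in [("blade",(473.5,-286.8),50,(70,95)),("screw",(502,336),25,(66,85)),("pusher",(432,311),25,(60,80)),("collar",(477,237),30,(36,46))]:
        s=sel(P,c,r,*b)
        if len(s)>3: print(n,nm,len(s),np.round(cv2.minAreaRect(np.float32(s[:,:2]))[0],1),cv2.minAreaRect(np.float32(s[:,:2]))[2],s[:,2].max().round(1))
E
python3 mv.py 502.3,336.2,170,19.9 488,25,170,17  473.5,-286.8,130,14.8 473.5,-286.8,55,14.8
```

```text
top blade 121 [ 473.8 -286.3] 14.787251472473145 88.2
top screw 34 [501.9 337.5] 53.11812210083008 79.6
top pusher 119 [432.  310.7] 89.19202423095703 75.7
top collar 138 [476.9 235.4] 44.888423919677734 45.7
side blade 356 [ 473.3 -287. ] 15.128423690795898 87.6
side screw 28 [500.8 336.4] 81.08363342285156 76.9
side pusher 92 [431.7 310.3] 77.87348175048828 73.1
side collar 118 [476.3 236.3] 27.92449188232422 43.2
t 19.28 meas [502.6 336.6 170.6] 19.93 tilt [0.0015 0.0008] open 0.348 F [-0.3 -0.2 -0.3]
[502.3, 336.2, 170.0, 19.9] [488.0, 25.0, 170.0, 17.0] [-0.2878 -0.1194 -0.      2.9   ] dist 312.0
[488.0, 25.0, 170.0, 17.0] [473.5, -286.8, 130.0, 14.8] [-0.2939 -0.105   0.04    2.2   ] dist 315.0
[473.5, -286.8, 130.0, 14.8] [473.5, -286.8, 55.0, 14.8] [ 0.     0.     0.075 -0.   ] dist 75.0
```

View pics/s6.png

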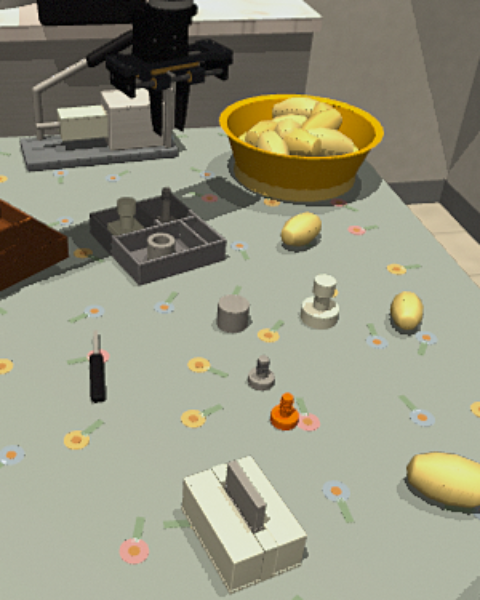

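All three parts stand in their pockets and the blade has not moved. Now I go to the blade.

>>> {"fn": "arm_command", "kwargs": {
  "targets": [
    [[-0.02,-0.0083,0,0.2,0.6],[-0.045,-0.0187,0,0.5,0.6],[-0.072,-0.0299,0,0.8,0.6],[-0.1,-0.0415,0,1,0.6],[-0.128,-0.0531,0,1.3,0.6],[-0.156,-0.0647,0,1.6,0.6],[-0.184,-0.0763,0,1.9,0.6],[-0.212,-0.088,0,2.1,0.6],[-0.24,-0.0996,0,2.4,0.6],[-0.264,-0.1095,0,2.6,0.6],[-0.2878,-0.1194,0,2.9,0.6]]
  ]
}}

```text
t: 20.2
tool_pos: [486.4, 23.8, 167.2]
ee_rot: [0.595, 0.804, -0.001, -0.002]
wrist_force: [0.2, -0.2, 0.4]
opening: 0.401
```

>>> {"fn": "arm_command", "kwargs": {
  "targets": [
    [[-0.03,-0.0107,0,0.3,0.6],[-0.064,-0.0229,0.003,0.6,0.6],[-0.1,-0.0357,0.008,0.9,0.6],[-0.135,-0.0482,0.015,1.2,0.6],[-0.17,-0.0607,0.02,1.5,0.6],[-0.205,-0.0732,0.025,1.8,0.6],[-0.24,-0.0857,0.03,2,0.6],[-0.265,-0.0947,0.035,2.1,0.6],[-0.283,-0.1011,0.04,2.2,0.6],[-0.2939,-0.105,0.04,2.2,0.6],[-0.2939,-0.105,0.04,2.2,0.6],[-0.2939,-0.105,0.04,2.2,0.6]]
  ]
}}

```text
t: 21.2
tool_pos: [473.1, -285.9, 128.6]
ee_rot: [0.61, 0.792, 0.0, -0.001]
wrist_force: [-0.1, 0.2, -0.2]
opening: 0.397
```

>>> {"fn": "arm_command", "kwargs": {
  "targets": [
    [[0,0,0,0,0.6],[0,0,0.01,0,0.6],[0,0,0.03,0,0.6],[0,0,0.05,0,0.6],[0,0,0.065,0,0.6],[0,0,0.071,0,0.6],[0,0,0.074,0,0.6],[0,0,0.075,0,0.6],[0,0,0.075,0,0.6]]
  ]
}}

```text
t: 21.95
tool_pos: [474.3, -286.5, 55.6]
ee_rot: [0.61, 0.793, 0.0, 0.001]
wrist_force: [0.2, -0.5, 0.6]
opening: 0.4
```

```bash
python3 - <<'E'
from h import *
p,d=arm.camera("side"); cv2.imwrite("pics/s7.png",cv2.resize(p[220:400,240:430,::-1],None,fx=3,fy=3))
E
python3 mv.py
```

```text
t 22.0 meas [ 474.5 -286.8   56. ] 14.84 tilt [ 0.0015 -0.0011] open 0.4 F [ 0.4  0.  -0.8]
```

View pics/s7.png

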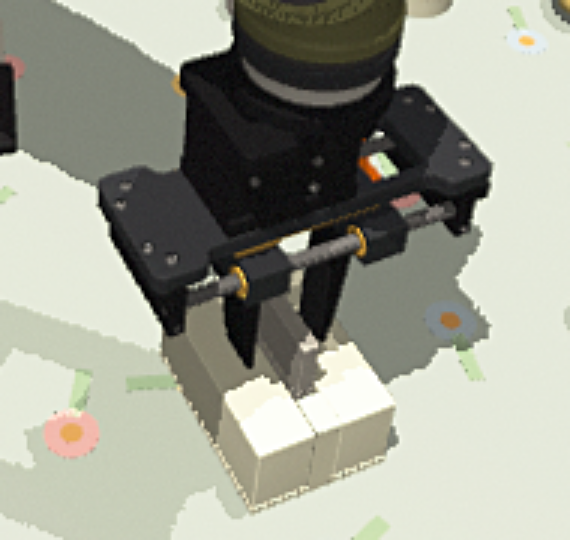

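The fingers (crop px 245,350 and 318,330) straddle the blade and are centred on it. I close.

>>> {"fn": "arm_command", "kwargs": {
  "targets": [
    [[0,0,0,0,1],[0,0,0,0,1],[0,0,0,0,1],[0,0,0,0,1],[0,0,0,0,1],[0,0,0,0,1],[0,0,0,0,1],[0,0,0,0,1],[0,0,0,0,1]]
  ],
  "force": 40
}}

```text
t: 22.75
tool_pos: [473.9, -286.7, 55.2]
ee_rot: [0.61, 0.792, -0.0, 0.0]
wrist_force: [-0.9, 0.8, 1.2]
opening: 0.106
```

>>> {"fn": "arm_command", "kwargs": {
  "targets": [
    [[0,0,-0.004,0,1],[0,0,-0.012,0,1],[0,0,-0.025,0,1],[0,0,-0.04,0,1],[0,0,-0.055,0,1],[0,0,-0.07,0,1],[0,0,-0.085,0,1],[0,0,-0.1,0,1],[0,0,-0.11,0,1],[0,0,-0.115,0,1],[0,0,-0.115,0,1]]
  ]
}}

```text
t: 23.67
tool_pos: [474.5, -287.1, 172.0]
ee_rot: [0.61, 0.792, 0.0, 0.002]
wrist_force: [-0.8, -0.7, -1.4]
opening: 0.109
```

```bash
python3 - <<'E'
from h import *
p,d=arm.camera("side"); cv2.imwrite("pics/s8.png",cv2.resize(p[200:400,240:450,::-1],None,fx=2.7,fy=2.7))
E
python3 mv.py 473.5,-286.8,170,14.8 510,-12.4,170,17.3 547.2,262.1,170,19.9 547.2,262.1,55,19.9
```

```text
t 23.72 meas [ 474.  -286.8  170.7] 14.82 tilt [ 0.001  -0.0007] open 0.101 F [ 0.2  1.1 -1.4]
[473.5, -286.8, 170.0, 14.8] [510.0, -12.4, 170.0, 17.3] [ 0.256   0.1054 -0.     -2.5   ] dist 277.0
[510.0, -12.4, 170.0, 17.3] [547.2, 262.1, 170.0, 19.9] [ 0.251   0.1171 -0.     -2.6   ] dist 277.0
[547.2, 262.1, 170.0, 19.9] [547.2, 262.1, 55.0, 19.9] [ 0.     0.     0.115 -0.   ] dist 115.0
```

View pics/s8.png

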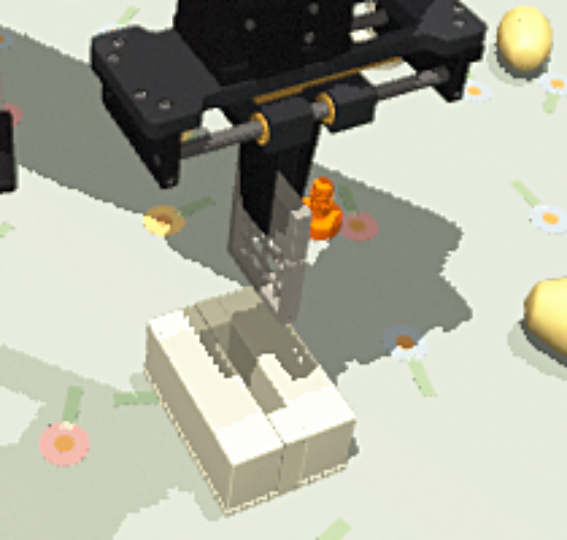

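The blade is drawn clear of the block and hangs upright (crop px 270,250). I carry it gently.

>>> {"fn": "arm_command", "kwargs": {
  "targets": [
    [[0.01,0.0041,0,-0.1,1],[0.028,0.0115,0,-0.3,1],[0.051,0.021,0,-0.5,1],[0.076,0.0313,0,-0.7,1],[0.101,0.0416,0,-1,1],[0.126,0.0519,0,-1.2,1],[0.151,0.0622,0,-1.5,1],[0.176,0.0725,0,-1.7,1],[0.201,0.0828,0,-2,1],[0.226,0.093,0,-2.2,1],[0.245,0.1009,0,-2.4,1],[0.256,0.1054,0,-2.5,1]]
  ]
}}

```text
t: 24.72
tool_pos: [509.2, -9.4, 168.6]
ee_rot: [0.592, 0.806, -0.0, -0.001]
wrist_force: [-0.4, 0.0, -1.2]
opening: 0.101
```

>>> {"fn": "arm_command", "kwargs": {
  "targets": [
    [[0.02,0.0093,0,-0.2,1],[0.045,0.021,0,-0.5,1],[0.072,0.0336,0,-0.8,1],[0.099,0.0462,0,-1,1],[0.126,0.0588,0,-1.3,1],[0.153,0.0714,0,-1.6,1],[0.18,0.084,0,-1.9,1],[0.205,0.0956,0,-2.1,1],[0.225,0.105,0,-2.3,1],[0.24,0.112,0,-2.5,1],[0.248,0.1157,0,-2.6,1],[0.251,0.1171,0,-2.6,1]]
  ]
}}

```text
t: 25.72
tool_pos: [546.9, 263.1, 169.2]
ee_rot: [0.574, 0.819, -0.001, -0.0]
wrist_force: [-0.4, -0.9, -0.8]
opening: 0.105
```

>>> {"fn": "arm_command", "kwargs": {
  "targets": [
    [[0,0,0,0,1],[0,0,0.008,0,1],[0,0,0.025,0,1],[0,0,0.045,0,1],[0,0,0.06,0,1],[0,0,0.065,0,1],[0,0,0.065,0,1],[0,0,0.065,0,1]]
  ]
}}

```text
t: 26.38
tool_pos: [547.4, 261.7, 105.1]
ee_rot: [0.575, 0.818, -0.0, -0.0]
wrist_force: [0.2, 0.9, -1.4]
opening: 0.102
```

```bash
python3 - <<'E'
from h import *
p,d=arm.camera("side"); np.save("side9_d.npy",d); cv2.imwrite("pics/s9.png",cv2.resize(p[60:240,200:400,::-1],None,fx=3,fy=3))
p,d=arm.camera("top"); cv2.imwrite("pics/t9.png",cv2.resize(p[140:280,100:290,::-1],None,fx=3,fy=3))
P,_=cloud("side",np.load("side9_d.npy")); m=(np.hypot(*(P[:,:2]-[547.2,262.1]).T)<50)&(P[:,2]>43)&(P[:,2]<95)
for z in range(45,95,10):
    s=P[m&(P[:,2]>z)&(P[:,2]<z+10)]
    if len(s)>4: print(z,len(s),s.mean(0).round(1),np.round(cv2.minAreaRect(np.float32(s[:,:2])),1) if 0 else cv2.minAreaRect(np.float32(s[:,:2])))
print(w2p("side",[[547.2,262.1,4]]))
E
python3 mv.py
```

```text
55 77 [545.4 258.7  60.2] ((546.0363159179688, 260.36761474609375), (11.822319030761719, 62.37345504760742), 20.007360458374023)
65 49 [546.6 257.6  70.7] ((546.1329345703125, 259.7445068359375), (10.99005126953125, 61.69839096069336), 20.417190551757812)
75 43 [546.1 260.7  80. ] ((545.8310546875, 261.0421142578125), (11.347647666931152, 63.18041229248047), 17.571399688720703)
85 50 [545.3 261.6  89.3] ((546.975341796875, 260.3895263671875), (11.966226577758789, 62.70945358276367), 20.636600494384766)
[[305.32777251 174.57421396]]
t 26.48 meas [548.2 262.3 106.4] 19.89 tilt [0.0023 0.0008] open 0.102 F [-0.2 -0.  -0.4]
```

View pics/s9.png

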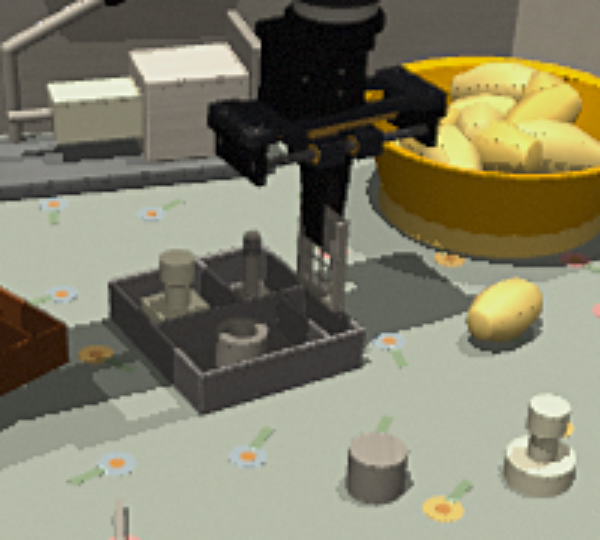

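View pics/t9.png

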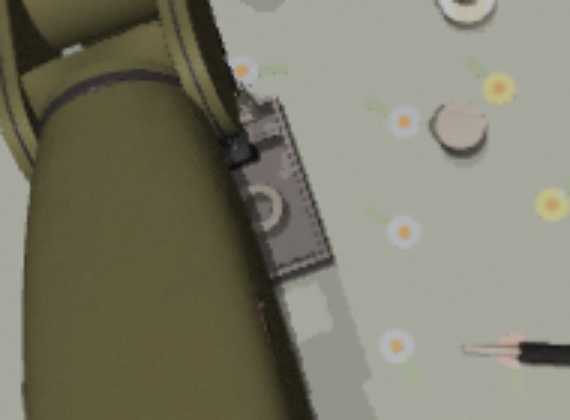

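```bash
python3 - <<'E'
from h import *
a=np.radians(19.9); u=np.array([np.cos(a),np.sin(a)]); v=np.array([-u[1],u[0]])
for n in("top","side"):
    P,_=cloud(n,np.load(f"{n}0_d.npy")); q=P[:,:2]-[547.2,262.1]; m=(abs(q@u)<130)&(abs(q@v)<75)&(P[:,2]<400); print(n,P[m][:,2].max().round(), P[m][np.argsort(-P[m][:,2])[:3]].round())
    m=(np.hypot(*(P[:,:2]-[740,460]).T)<150); print(P[m][:,2].max())
E
```

```text
top 48.0 [[689. 250.  48.]
 [689. 252.  47.]
 [689. 234.  46.]]
133.09382925108196
side 47.0 [[691. 244.  47.]
 [690. 247.  46.]
 [689. 252.  45.]]
131.0874461084223
```

The blade is over the slot at yaw 20°, about 2 mm off its centre, and the body is clear of the bowl. I lower it and release.

>>> {"fn": "arm_command", "kwargs": {
  "targets": [
    [[0,0,0.006,0,1],[0,0,0.015,0,1],[0,0,0.025,0,1],[0,0,0.034,0,1],[0,0,0.041,0,1],[0,0,0.045,0,1],[0,0,0.048,0,1],[0,0,0.05,0,1],[0,0,0.0503,0,1],[0,0,0.0503,0,1],[0,0,0.0503,0,1]]
  ]
}}

```text
t: 27.4
tool_pos: [547.5, 262.5, 55.2]
ee_rot: [0.574, 0.819, 0.0, 0.0]
wrist_force: [-0.4, -0.7, 1.1]
opening: 0.104
```

>>> {"fn": "arm_command", "kwargs": {
  "targets": [
    [[0,0,0,0,0.6],[0,0,0,0,0.6],[0,0,0,0,0.6],[0,0,0,0,0.6],[0,0,0,0,0.6],[0,0,0,0,0.6],[0,0,-0.012,0,0.6],[0,0,-0.035,0,0.6],[0,0,-0.065,0,0.6],[0,0,-0.1,0,0.6],[0,0,-0.13,0,0.6],[0,0,-0.15,0,0.6]]
  ]
}}

```text
t: 28.4
tool_pos: [548.6, 262.9, 210.0]
ee_rot: [0.574, 0.819, 0.002, 0.002]
wrist_force: [1.0, 0.8, 0.4]
opening: 0.402
```

```bash
python3 mv.py 547.2,262.1,204.7,19.9 500,-20,230,19.9
```

```text
t 28.4 meas [548.6 262.9 210. ] 19.92 tilt [0.0054 0.0021] open 0.402 F [1.  0.8 0.4]
[547.2, 262.1, 204.7, 19.9] [500.0, -20.0, 230.0, 19.9] [-0.2492 -0.1404 -0.0253 -0.    ] dist 287.0
```

Moving aside for a clear final look.

>>> {"fn": "arm_command", "kwargs": {
  "targets": [
    [[-0.02,-0.0113,-0.02,0,0.6],[-0.045,-0.0254,-0.025,0,0.6],[-0.072,-0.0406,-0.0253,0,0.6],[-0.099,-0.0558,-0.0253,0,0.6],[-0.126,-0.071,-0.0253,0,0.6],[-0.153,-0.0862,-0.0253,0,0.6],[-0.18,-0.1014,-0.0253,0,0.6],[-0.205,-0.1155,-0.0253,0,0.6],[-0.225,-0.1268,-0.0253,0,0.6],[-0.24,-0.1352,-0.0253,0,0.6],[-0.2492,-0.1404,-0.0253,0,0.6],[-0.2492,-0.1404,-0.0253,0,0.6]]
  ]
}}

```text
t: 29.4
tool_pos: [500.0, -21.3, 230.8]
ee_rot: [0.575, 0.818, 0.0, 0.001]
wrist_force: [1.2, -0.5, 0.3]
opening: 0.401
```

```bash
python3 - <<'E'
from h import *
for n in ("top","side"):
    p,d=arm.camera(n); np.save(n+"10_d.npy",d)
    cv2.imwrite(f"pics/{n}10.png",p[:,:,::-1] if n=="side" else cv2.resize(p[100:300,100:360,::-1],None,fx=3,fy=3))
def sel(P,c,r,z0,z1): return P[(np.hypot(*(P[:,:2]-c).T)<r)&(P[:,2]>z0)&(P[:,2]<z1)]
for n in ("top","side"):
    P,_=cloud(n,np.load(n+"10_d.npy"))
    for nm,c,r,b in [("blade",(547,262),45,(78,92)),("blade50",(547,262),45,(45,60)),("screw",(502,336),25,(66,85)),("pusher",(432,311),25,(60,80)),("collar",(477,237),30,(36,46)),("rp",(676,58),30,(60,70)),("cap",(550,61),30,(32,40)),("ss",(558,-62),20,(34,44))]:
        s=sel(P,c,r,*b)
        if len(s)>3: print(n,nm,len(s),np.round(cv2.minAreaRect(np.float32(s[:,:2]))[0],1),round(cv2.minAreaRect(np.float32(s[:,:2]))[2],1),s[:,2].max().round(1))
E
```

```text
top blade 108 [547.3 260.7] 18.9 89.6
top blade50 39 [539.1 256.3] 26.4 59.9
top screw 33 [502.1 338.2] 36.0 77.8
top pusher 120 [431.8 310.2] 83.3 74.9
top collar 151 [477.7 234.3] 3.9 45.9
side blade 28 [544.3 261.9] 22.8 86.6
side blade50 62 [546.  260.5] 21.6 59.6
side screw 25 [500.9 337.2] 80.6 76.7
side pusher 96 [431.5 310. ] 15.1 73.5
side collar 117 [475.9 235. ] 20.6 43.0
side rp 113 [676.1  58.5] 25.3 68.8
side cap 206 [550.4  63.5] 84.4 39.9
side ss 43 [558.6 -60.6] 36.6 42.0
```

View pics/side10.png

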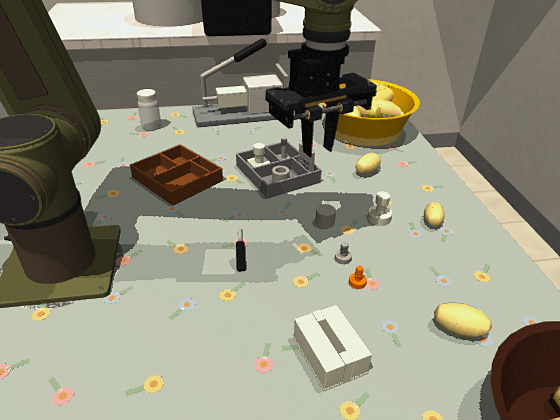

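View pics/top10.png

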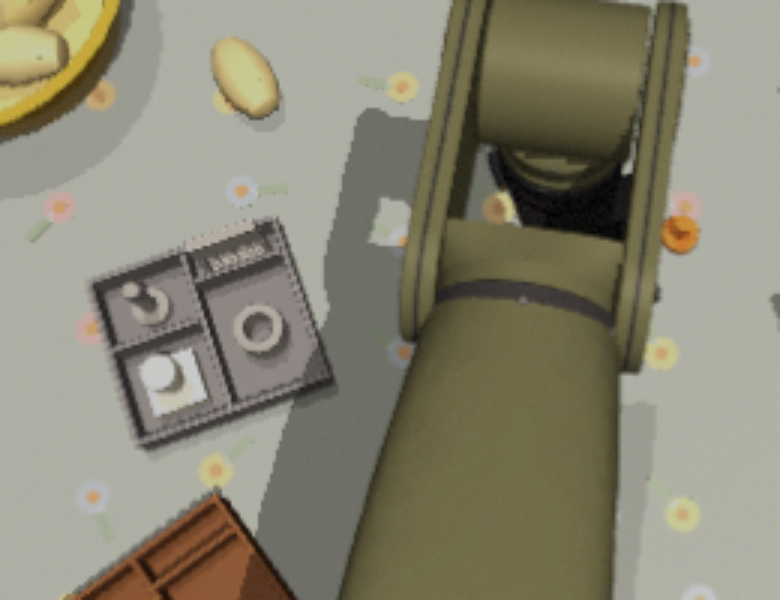

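The top view shows all four parts upright in their pockets: pusher (165,380), collar (260,328), screw (145,300) and blade (230,245). The side view shows the block empty and the look-alikes in place. I hand the job in.

```bash
python3 -c "
from cell import arm
print(arm.close_job(), arm.get_obs()['t'])"
```

```text
the job is handed in; nothing more can be done
the job is handed in; nothing more can be done
```

I packed all four parts into the grey caddy in the order asked and handed the job in. The last command before hand-in ended at 29.4 s, well inside the 106 s limit. `close_job` gave no verdict.

- **Parts:** The square-footed pusher, the collar and the long screw (on its head) stand in their own pockets. The blade plate was drawn up out of the block and stands on edge in the narrow slot. In the last pictures and depth data all four are upright and within about 3 mm of their pocket centres. The blade is at the caddy's yaw of about 20°.
- **Look-alikes:** The round pusher, cap and short screw measured within about 3 mm of where they started, which is within measuring error. The orange screw still stands in the last pictures, and I did not measure it.
- **Clearance and forces:** The arm was about 230 mm above the table and touching nothing at hand-in. The wrist-force readings after each move never went above about 2 N.

In that last look the arm hid the round pusher, cap and short screw from the top camera, so those positions come from the side camera only. Nothing else failed or disagreed.

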